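Lock the bayonet cap on a centrifuge bucket

TASK

Take the bayonet cap from the desk by its cross bar, lower it into the mouth of the centrifuge bucket so that its lugs drop through the gaps, press it down gently against the sprung seal and turn it clockwise (seen from above) until it is drawn fully home and tight, then let go of it. Feel your way: nothing may be forced, and the things standing around must not be disturbed.

Things in the scene. Friction and masses are not known exactly. Their poses are not given: they have to be found in the camera images.
- cap: Grey round cap, 245 to 455 g, standing loose and upright on the desk. Origin: centre of its underside; z up along its axis. From the bottom: plug 61 mm in diameter to 22 mm; flange 92 mm in diameter from 22 to 28 mm; black cross bar along the cap's x axis, 76 mm long, 14 mm wide (y), from 28 to 68 mm.
- bar (a point): Centre of the cap's cross bar: the point to grip, 53 mm above the cap's underside (25 mm above the flange, 15 mm below the bar's top); axes as the cap's. Close the fingers along y.
- cap_lug (a point): One of the plug's three steel lugs (at 0, 120 and 240 degrees about the cap's axis; this one on its x axis), 35 mm from the axis, 5 mm above the underside; axes as the cap's. Each is 8 mm wide, reaches out to 38.5 mm from the axis and spans 2 to 8 mm above the underside. Right above each, the flange has a small ear, 10 mm wide, reaching out to 51 mm.
- stand: Fixed loading stand: grey 140 mm square plate 22 mm thick with a round foot to 40 mm; origin under its centre, z up. It holds immovably an open round aluminium bucket, 92 mm outside, 82 mm inside, rim 100 mm above the desk. Do not push the cap on it with over 60 N; a final twist of 1 N m is tight, over 2 N m is forcing.
- mouth (a point): Centre of the bucket's mouth at rim height, 100 mm above the desk; axes as the stand's (not the bucket's). Inside the rim are three lugs reaching in to 34 mm from the axis, tops 1 mm below the rim. Between them are three gaps 27 degrees wide, 120 degrees apart: a cap lug passes within about 0.08 rad of a gap's middle, else the cap rests with its flange 19 mm above the rim.
- gap_about (a point): Point at rim height on the stand's x axis, 37 mm from the mouth's centre (axes as the stand's). The middle of one gap lies here, but only to within 0.85 rad either way round the mouth: the bucket was clamped by hand at an angle that is not measured. The gaps are visible from above, or are found by feel.
- ramps (a point): Point on the mouth's axis 12 mm below the rim, level with the ramps under the bucket's lugs. They descend clockwise from the gaps, 4.1 mm per rad. The cap's lugs enter when the flange is under 3 mm above the rim; 56 degrees from mid-gap the flange is drawn onto the rim, wedging from there on; hard stop at 68. Friction keeps the cap locked.
- seal (a joint): Travel of the round black sprung seal plate (60 mm in diameter) inside the bucket, in m: 0 when free, growing downward. The cap's underside meets it with the flange 5 mm above the rim; the plate then pushes back with 4 N, and 1.5 N more for each mm. It reads 0.005 with the flange down on the rim.
- tube_rack: Bystander: white rack 85 x 220 mm with capped tubes, 94 mm high; origin under its centre.
- pen_basket: Bystander: dark open basket 80 x 100 x 80 mm with pens up to 150 mm; origin under its centre.
- sample_jar: Bystander: closed jar, 64 mm in diameter, 85 mm high; origin under its centre.
Things that resemble listed ones, but are neither listed nor needed, are in the scene too. What is shaped like the cap but purple is not meant.

How it is judged (in metres and radians):
At the end, for the whole second after the job is handed in: The cap is locked in the bucket: released and at rest, upright within 0.03 rad, centred within 4 mm, the seal held down by more than 4.5 mm (flange down on the rim to about half a millimetre) (value of joint seal above 0.0045 m and horizontal distance between cap and mouth below 0.004 m and angle between cap's own z axis and vertical below 0.03 rad and linear speed of cap below 0.01 m/s and contact force between the fingers and cap below 0.1 N); the robot touches nothing.
It fails at once if the cap is wedged in the bucket with more than 200 N (all contacts added) (contact force between cap and stand above 200 N).
It fails at once if before the seal is down by 3.5 mm, the cap is pushed on the bucket or stand with more than 60 N (value of joint seal below 0.0035 m and contact force between cap and stand above 60 N).
It fails at once if the tube rack is moved by more than 30 mm (distance of tube_rack from where it was at the start of the episode above 0.03 m).
It fails at once if the pen basket is moved by more than 30 mm (distance of pen_basket from where it was at the start of the episode above 0.03 m).
It fails at once if the sample jar is moved by more than 30 mm (distance of sample_jar from where it was at the start of the episode above 0.03 m).
It also fails if it takes over 72 s, if anything falls off the work surface, if the arm or the gripper's body presses on something with over 40 N, if the wrist force passes 120 N, or if a joint passes its speed limit or range.

ROBOT

A 7-joint arm with a two-finger parallel gripper is mounted at the origin on the work surface. World frame = base frame: x ahead of the robot, y to its left, z up, the work surface at z = 0. Lengths are in mm, angles in rad, forces in N, time in s.
With the tool pointing down it reaches from about 400 to 875 mm from the base axis. Payload 4.4 kg.
Tool frame: the origin (TCP) lies midway between the tips of the shut fingers; the grasp point (between the pads) lies 19 mm behind it; z points along the fingers, y is the direction in which the jaws open and shut (so a half turn about z gives the same grasp; the last joint's range is limited). The gripper opens to 85 mm and grips with 20 to 120 N. Pads are 22 mm wide; open, the fingers measure 114 mm over their backs; the gripper's body (76 mm by 85 mm) begins 54 mm behind the grasp point. The pads swing forward as they close: fully open they stand 13 mm farther back than shut.
Start: joints at [-1.167, 0.628, 0.038, 1.517, -0.027, 0.996, -0.02], TCP at [294.24, 579.604, 231.313] pointing down, gripper open.
Joint ranges: [-3.06, 3.06], [-0.37, 2.12], [-1.25, 1.32], [0.18, 2.47], [-1.1, 4.24], [0.23, 1.98], [-2.94, 2.94]. Speed limits (rad/s): [2.57, 2.57, 3.14, 3.14, 3.14, 3.14, 3.14].

INTERFACE

Orientations are given as [roll, pitch, yaw] about the fixed x, y, z axes, in that order (R = Rz(yaw) Ry(pitch) Rx(roll)).
In Python, from cell import ctrl, vision gives the robot as it stands.
- The arm moves only by the tool play_rows, never from a script. Its arguments are lists of equal length, an entry for each row: "slide": the shift along the tool's x, y, z in mm, a list of three; "turn": the turn about the tool's z in rad; "fingers": the opening, from 0 (shut) to 1 (fully open). A call has 1 to 5 rows; each row is the pose to reach, as a shift and turn from the pose measured when the call began, along the tool's axes at that moment; what a row does not reach only later rows make up. A row lasts 1/8 s, in which the tool goes at most 62.5 mm and 10.7 degrees, less where a joint would pass 70% of its speed; a pose out of reach is approached as far as the arm can. A call with a gripper value outside its range is refused whole. The fingers move at their own pace and stop on an object; the grip force is fixed at half the most. Time passes only in rows, so rows that repeat a pose let the fingers close. It gives the time, the measured TCP pose, the force and the opening at its end, in the units of the state.
- ctrl.read_state(): the state, without advancing time (a new reading comes with each control period).
- vision.get_image(name): name is "side" or "top"; returns (picture, depth): 384x512x3 uint8, blue, green, red; 384x512 float32, mm along the optical axis (not along the pixel's ray), 0 where there is no reading.
- vision.camera_params(name): a dict with "fx", "fy", "cx", "cy" (pixels), "position" and "rotation" of the camera in the world. Camera axes: x right, y up, looking along -z (the intrinsics and any distortion apply to the point x, -y, -z); pixel columns grow to the right and rows downward; lengths in mm; the calibration is good to about 2 mm. A picture is of the moment at which its call begins. camera_params takes no time and is no camera call.
- ctrl.finish_job(): hands the job in, once; it reports no verdict.
The state is a dict: "clock": time; "qpos": joint angles; "qd": joint speeds; "tau": joint torques, N m; "eef_pos": TCP position; "tool_rot": TCP orientation; "force": force on the tool from outside, world axes, zero at the start; "torque": the same for the moment, N m; "width": finger opening in mm.
Only numpy, scipy, OpenCV 4.12 (cv2) and the standard library are available. Lean on these libraries where they do the work, as an engineer would, in place of code of your own. Each camera call takes 0.05 s, during which the arm holds its last target.

## Working session

There is one attempt and no reset: what is moved stays moved. The work goes in short steps, Python scripts to look and compute and a tool call to move; the robot and the scene stay as the last step left them, time stands still between calls to the robot, and variables do not carry over. Pictures are saved under pics/ and viewed, and the job is handed in when it is done.

Besides the shell and the picture viewer there is one more tool, called after ">>>" in YAML: its name, and indented under it one key for each argument. play_rows: Moves the arm, as the interface text tells. Its arguments: {"type":"object","properties":{"slide":{"type":"array"},"turn":{"type":"array"},"fingers":{"type":"array"}},"required":["slide","turn","fingers"]}

```bash
mkdir -p pics; ls
python3 - <<'E'
from cell import ctrl, vision
import cv2,numpy as np
s=ctrl.read_state()
for k,v in s.items(): print(k,v)
for n in("top","side"):
    p,d=vision.get_image(n); cv2.imwrite(f"pics/{n}0.png",p); np.save(f"pics/{n}0.npy",d)
    print(n,vision.camera_params(n))
E
```

```text
pics
clock 0.0
qpos [-1.16678265  0.62934421  0.03845494  1.51833195 -0.02700045  0.99629776
 -0.01999861]
qd [-7.80733154e-04  1.80866762e-03 -7.32903458e-06  2.14950957e-03
 -5.27543627e-04  8.59041789e-04  1.03800701e-03]
tau [ 9.46000146e-04 -5.63415492e+01  1.22608557e+00 -1.93441433e+01
  1.09411959e-02  1.02266326e-02  1.05311403e-05]
eef_pos [293.97436039 579.04518241 230.40209247]
tool_rot [-3.13973001e+00  3.10105733e-05  2.67177046e+00]
force [ 0.94355923  0.11590895 -0.12500116]
torque [-0.03613455 -0.02027355 -0.00781641]
width 85.32188822304799
top {'fx': 367.2198267547287, 'fy': 367.2198267547287, 'cx': 257.22580481665426, 'cy': 192.98086288519434, 'position': array([ 344.58814399,   21.43419523, 1368.36022924]), 'rotation': array([ 2.12722300e-01, -1.00518555e-04, -1.63811041e+00])}
side {'fx': 410.1452045188435, 'fy': 410.1452045188435, 'cx': 253.13590213844537, 'cy': 195.37145864981753, 'position': array([611.48842246, 691.80033945, 917.23090112]), 'rotation': array([ 0.70569124,  0.01629517, -3.13646192])}
```

View pics/top0.png

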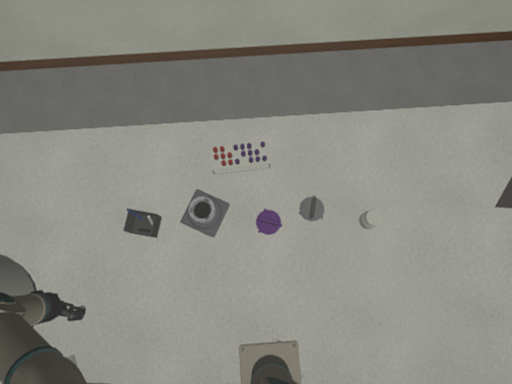

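View pics/side0.png

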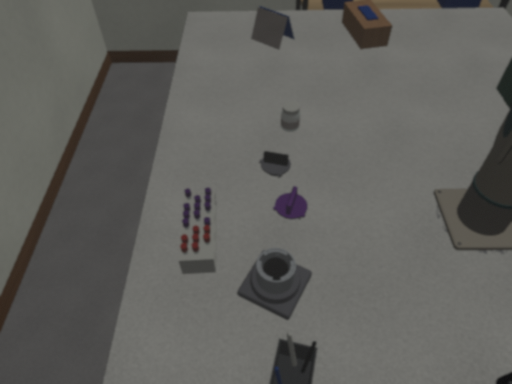

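Top view: the grey cap with the dark bar is at (312,208). The purple lookalike is at (268,222), the jar at (370,219), the stand at (205,212), the rack at (240,155) and the basket at (142,222). Next I'll check close crops.

```bash
cat > h.py <<'E'
import numpy as np,cv2
from scipy.spatial.transform import Rotation as R
from cell import ctrl,vision
def cam(n):
    c=vision.camera_params(n); return c,R.from_euler('xyz',c['rotation']).as_matrix()
def ray(n,u,v,z):
    c,M=cam(n); d=M@np.array([(u-c['cx'])/c['fx'],-(v-c['cy'])/c['fy'],-1]); p=c['position']
    return p+d*(z-p[2])/d[2]
def dep(n,u,v,d):
    c,M=cam(n); return c['position']+M@np.array([(u-c['cx'])/c['fx'],-(v-c['cy'])/c['fy'],-1])*d
def proj(n,P):
    c,M=cam(n); q=M.T@(np.asarray(P,float)-c['position']); return c['cx']+c['fx']*q[0]/-q[2],c['cy']-c['fy']*q[1]/-q[2]
E
python3 - <<'E'
from h import *
a=cv2.imread('pics/top0.png');b=cv2.imread('pics/side0.png')
up=lambda i,x,y,w,h:cv2.resize(i[y:y+h,x:x+w],(400,300),interpolation=cv2.INTER_CUBIC)
g=np.vstack([np.hstack([up(a,176,183,56,42),up(a,288,188,56,42)]),np.hstack([up(b,230,240,88,66),up(b,240,140,72,54)])])
g=cv2.convertScaleAbs(g,alpha=1.6)
cv2.imwrite('pics/crop0.png',g)
d=np.load('pics/top0.npy')
for u,v in((312,208),(306,208),(203,209),(190,196),(268,222)): print(u,v,dep('top',u,v,d[v,u]))
E
```

```text
312 208 [ 556.26959536 -189.87214628   69.58591993]
306 208 [ 564.4395012  -174.38831326   28.6185335 ]
203 209 [575.97884436 198.07059388  85.91219477]
190 196 [643.8001404  256.55501449   5.17582498]
268 222 [519.05870609 -29.44810275  50.31960812]
```

View pics/crop0.png

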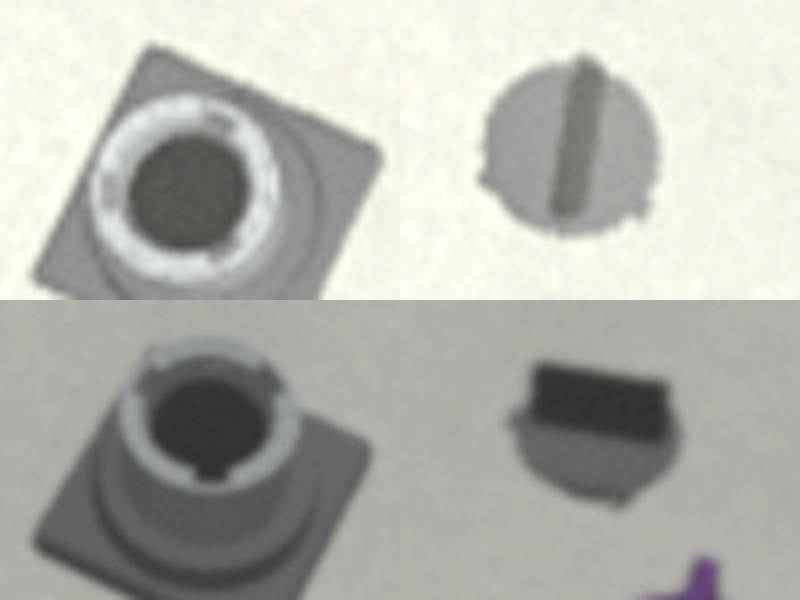

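Confirmed: the grey cap has a dark bar, and its ears show at the bar's upper end and at lower left and lower right. The bucket's rim is visible with three dark notches (in the top crop near (220,122), (113,185) and (228,250)). Now I'll measure.

Run:
```python
from h import *
def circ(P):
    P=np.asarray(P)
    for _ in range(5):
        A=np.c_[2*P[:,:2],np.ones(len(P))]; s=np.linalg.lstsq(A,(P[:,:2]**2).sum(1),rcond=None)[0]
        r=np.sqrt(s[2]+s[0]**2+s[1]**2); e=np.hypot(*(P[:,:2]-s[:2]).T)-r
        P=P[abs(e)<max(1.5*e.std(),1)]
    return s[:2],r,len(P)
def edge(n,img,c,z,r0,r1,sub=4,thr=None):
    # rays from centre c: strongest gray gradient between radii r0..r1 on plane z
    g=cv2.cvtColor(img,cv2.COLOR_BGR2GRAY).astype(np.float32); out=[]
    rr=np.arange(r0,r1,.5)
    for th in np.arange(0,2*np.pi,np.pi/60):
        uv=np.array([proj(n,[c[0]+r*np.cos(th),c[1]+r*np.sin(th),z]) for r in rr],np.float32)
        v=cv2.remap(g,uv[:,0:1],uv[:,1:2],cv2.INTER_LINEAR).ravel(); d=abs(np.gradient(cv2.GaussianBlur(v[:,None],(1,9),2).ravel()))
        i=np.argmax(d); out.append([c[0]+rr[i]*np.cos(th),c[1]+rr[i]*np.sin(th)])
    return out
for n,z in(('top',0),):pass
for n in('top','side'):
    im=cv2.imread(f'pics/{n}0.png'); d=np.load(f'pics/{n}0.npy')
    # cap flange
    c=np.array([555.,-191.])
    for _ in range(3): c,r,k=circ(edge(n,im,c,28,36,58))
    print(n,'cap flange',c,r,k)
    # bar mask: by height via depth
    v,u=np.mgrid[0:384,0:512]
    C,M=cam(n); D=np.stack([(u-C['cx'])/C['fx'],-(v-C['cy'])/C['fy'],-np.ones(u.shape)],-1)@M.T*d[...,None]+C['position']
    m=(d>0)&(abs(D[...,2]-68)<8)&(np.hypot(D[...,0]-c[0],D[...,1]-c[1])<55)
    P=D[m]; print('bar top by depth',P.mean(0),m.sum()); cv,ev=np.linalg.eigh(np.cov(P[:,:2].T)); print(' dir',np.arctan2(ev[1,1],ev[0,1]), np.sqrt(cv*12))
    c=np.array([580.,200.])
    for _ in range(3): c,r,k=circ(edge(n,im,c,100,38,56))
    print(n,'rim outer',c,r,k)
    # unwrap the rim
    g=cv2.cvtColor(im,cv2.COLOR_BGR2GRAY)
    ths=np.arange(-180,180,1.); rr=np.arange(25,50,.5)
    T,Q=np.meshgrid(np.radians(ths),rr)
    uv=np.array([[proj(n,[c[0]+q*np.cos(t),c[1]+q*np.sin(t),99]) for t,q in zip(a,b)] for a,b in zip(T,Q)],np.float32)
    w=cv2.remap(g,uv[...,0],uv[...,1],cv2.INTER_LINEAR); np.save(f'pics/w_{n}.npy',w)
    cv2.imwrite(f'pics/unw_{n}.png',cv2.convertScaleAbs(cv2.resize(w,(720,250)),alpha=1.8))
a=cv2.imread('pics/unw_top.png');b=cv2.imread('pics/unw_side.png');cv2.imwrite('pics/unw.png',np.vstack([a,b]))
```

```text
Traceback (most recent call last):
  File "h.py", line 12, in proj
    c,M=cam(n); q=M.T@(np.asarray(P,float)-c['position']); return c['cx']+c['fx']*q[0]/-q[2],c['cy']-c['fy']*q[1]/-q[2]
        ~~~^^^
  File "h.py", line 5, in cam
    c=vision.camera_params(n); return c,R.from_euler('xyz',c['rotation']).as_matrix()
ValueError: time passes only in moves, steps and waits
```

```bash
sed -i 's/^def cam/import functools\n@functools.lru_cache\ndef cam/' h.py
cat > m.py <<'E'
from h import *
def circ(P):
    P=np.asarray(P)
    for _ in range(5):
        A=np.c_[2*P[:,:2],np.ones(len(P))]; s=np.linalg.lstsq(A,(P[:,:2]**2).sum(1),rcond=None)[0]
        r=np.sqrt(s[2]+s[0]**2+s[1]**2); e=np.hypot(*(P[:,:2]-s[:2]).T)-r
        P=P[abs(e)<max(1.5*e.std(),1)]
    return s[:2],r,len(P)
def edge(n,img,c,z,r0,r1):
    g=cv2.cvtColor(img,cv2.COLOR_BGR2GRAY).astype(np.float32); out=[]
    rr=np.arange(r0,r1,.5)
    for th in np.arange(0,2*np.pi,np.pi/60):
        uv=np.array([proj(n,[c[0]+r*np.cos(th),c[1]+r*np.sin(th),z]) for r in rr],np.float32)
        v=cv2.remap(g,uv[:,0:1],uv[:,1:2],cv2.INTER_LINEAR).ravel(); d=abs(np.gradient(cv2.GaussianBlur(v[:,None],(1,9),2).ravel()))
        i=np.argmax(d); out.append([c[0]+rr[i]*np.cos(th),c[1]+rr[i]*np.sin(th)])
    return out
def cloud(n,d):
    v,u=np.mgrid[0:384,0:512]
    C,M=cam(n); return np.stack([(u-C['cx'])/C['fx'],-(v-C['cy'])/C['fy'],-np.ones(u.shape)],-1)@M.T*d[...,None]+C['position']
def unwrap(n,im,c,z,r0,r1):
    g=cv2.cvtColor(im,cv2.COLOR_BGR2GRAY)
    T,Q=np.meshgrid(np.radians(np.arange(-180,180,1.)),np.arange(r0,r1,.5))
    uv=np.array([[proj(n,[c[0]+q*np.cos(t),c[1]+q*np.sin(t),z]) for t,q in zip(a,b)] for a,b in zip(T,Q)],np.float32)
    return cv2.remap(g,uv[...,0],uv[...,1],cv2.INTER_LINEAR)
E
python3 - <<'E'
from m import *
o=[]
for n in('top','side'):
    im=cv2.imread(f'pics/{n}0.png'); d=np.load(f'pics/{n}0.npy')
    c=np.array([555.,-191.])
    for _ in range(3): c,r,k=circ(edge(n,im,c,28,36,58))
    print(n,'cap flange',c,r,k)
    o.append(unwrap(n,im,c,28,30,56))
    D=cloud(n,d)
    m=(d>0)&(abs(D[...,2]-68)<8)&(np.hypot(D[...,0]-c[0],D[...,1]-c[1])<55)
    P=D[m]; print('bar top by depth',P.mean(0),m.sum()); cv,ev=np.linalg.eigh(np.cov(P[:,:2].T)); print(' dir',np.arctan2(ev[1,1],ev[0,1]), np.sqrt(cv*12))
    c=np.array([580.,200.])
    for _ in range(3): c,r,k=circ(edge(n,im,c,100,38,56))
    print(n,'rim outer',c,r,k)
    o.append(unwrap(n,im,c,99,25,51))
cv2.imwrite('pics/unw.png',cv2.convertScaleAbs(np.vstack([cv2.resize(w,(720,140)) for w in o]),alpha=1.6))
E
```

```text
top cap flange [ 561.52062815 -194.32759579] 45.85234206072318 82
bar top by depth [ 561.9352111  -194.94654258   67.70154169] 82
 dir 2.8827992530619166 [14.22564346 75.72715502]
top rim outer [589.56476324 201.1837295 ] 45.58329012843497 57
side cap flange [ 563.66435894 -193.54773517] 46.72003630957957 67
bar top by depth [ 561.89486719 -192.07904475   65.8553294 ] 117
 dir 2.896162501355745 [14.55858999 75.63002295]
side rim outer [575.58063619 202.86836497] 45.14798587048577 71
```

View pics/unw.png

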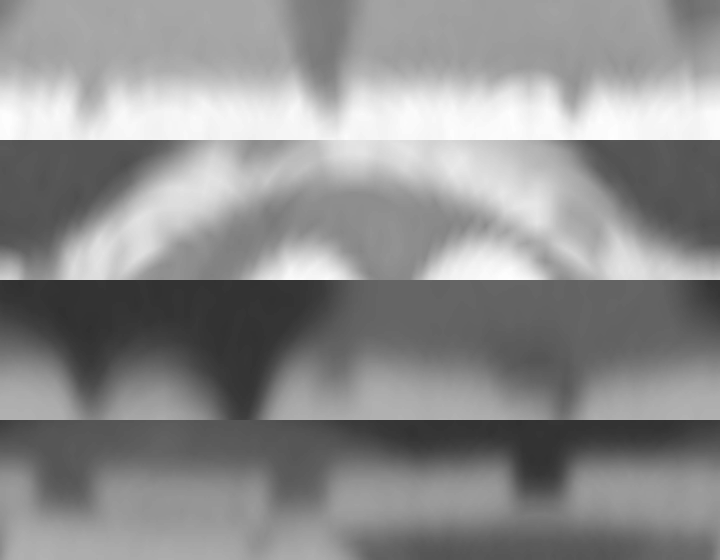

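Run:
```python
from m import *
o=[]
for n in('top','side'):
    im=cv2.imread(f'pics/{n}0.png'); d=np.load(f'pics/{n}0.npy'); D=cloud(n,d)
    for lo,hi in((93,112),):
        m=(d>0)&(D[...,2]>lo)&(D[...,2]<hi)&(np.hypot(D[...,0]-577,D[...,1]-202)<60)
        P=D[m]; print(n,'rim pts',m.sum(),P.mean(0)); print(circ(P[:,:2]))
    for a,b in((41,51),(42,50)):
        c=np.array([576.,202.])
        for _ in range(6): c,r,k=circ(edge(n,im,c,100,a,b))
        print(n,a,b,c,r,k)
    o.append(unwrap(n,im,np.array([576,202.5]),99.5,20,56))
cv2.imwrite('pics/unw2.png',cv2.convertScaleAbs(np.vstack([cv2.resize(w,(720,280)) for w in o]),alpha=1.6))
```

```text
top rim pts 225 [575.18695187 200.88791835  99.76548266]
(array([575.66352891, 200.87264522]), np.float64(42.78787869800611), 123)
top 41 51 [574.30104508 201.49978073] 46.22849103520825 95
top 42 50 [574.30966654 201.47437673] 46.24910089815381 100
side rim pts 524 [575.93043783 204.95715286  98.5100284 ]
(array([575.39072625, 204.29634027]), np.float64(42.708853872396595), 266)
side 41 51 [575.54158563 203.11213276] 45.16813861461443 78
side 42 50 [575.42669183 203.26913585] 45.01954255727057 82
```

View pics/unw2.png

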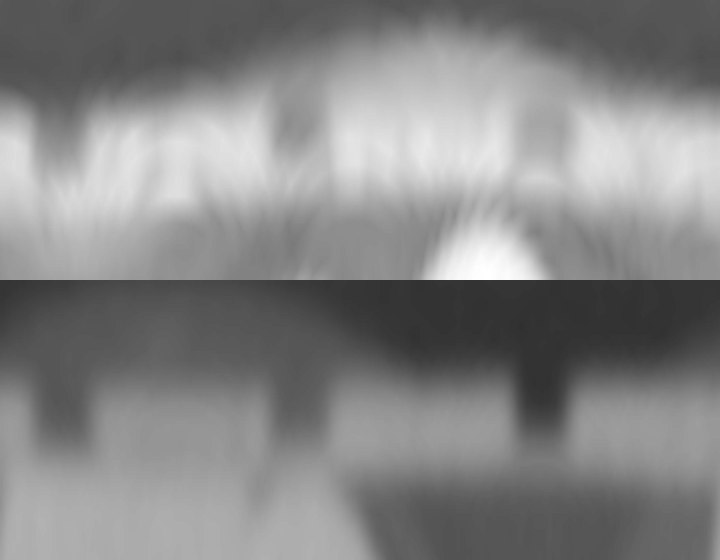

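Measurements from the two views agree within about 3 mm:
- **Cap:** centre (562,-194), yaw about -0.25. The flange radius came out at 46 and the bar at 14 x 76, matching the sizes given.
- **Mouth:** centre (575,202), rim at z of about 99.
- **Gaps:** at about -29.5°, 90.5° and -149.5°, which is -0.515 rad modulo 120°.

The grasp will use tool yaw 2.89.

```bash
cat > go.py <<'E'
import sys
from h import *
def go(x,y,z,yaw):
    s=ctrl.read_state(); p=s['eef_pos']; M=R.from_euler('xyz',s['tool_rot']).as_matrix()
    dy=(s['tool_rot'][2]-yaw+np.pi)%(2*np.pi)-np.pi
    print('t',s['clock'],'pos',p.round(1),'yaw',s['tool_rot'].round(3),'F',s['force'].round(1),'T',s['torque'].round(2),'w',round(s['width'],1),'q7',s['qpos'][6].round(2))
    print('slide',(M.T@(np.array([x,y,z])-p)).round(1),'turn',round(dy,3))
go(*map(float,sys.argv[1:]))
E
python3 go.py 562 -194 160 2.89
```

```text
t 0.1 pos [294.  579.1 230.5] yaw [-3.14   0.     2.672] F [-0.4  0.2 -0.3] T [-0.    0.03 -0.02] w 85.6 q7 -0.02
slide [-589.  -567.8   71.5] turn -0.218
```

>>> play_rows:
  slide:
    - [-42,-40,0]
    - [-84,-80,0]
    - [-126,-120,0]
    - [-168,-160,0]
    - [-210,-200,0]
  turn: [0,-0.05,-0.1,-0.15,-0.2]
  fingers: [1,1,1,1,1]

```text
clock: 0.72
eef_pos: [391.0, 303.7, 230.7]
tool_rot: [-3.14, -0.0, 2.874]
force: [1.5, -0.0, 0.8]
width: 85.7
```

```bash
python3 go.py 562 -194 160 2.89
```

```text
t 0.725 pos [391.  303.7 230.7] yaw [-3.14  -0.     2.874] F [ 1.5 -0.   0.8] T [ 0.01 -0.05 -0.04] w 85.7 q7 0.58
slide [-296.7 -434.5   71.5] turn -0.016
```

>>> play_rows:
  slide:
    - [-33,-48,0]
    - [-66,-97,0]
    - [-99,-145,10]
    - [-132,-193,20]
    - [-165,-241,30]
  turn: [0,0,-0.01,-0.016,-0.016]
  fingers: [1,1,1,1,1]

```text
clock: 1.35
eef_pos: [486.6, 25.9, 200.7]
tool_rot: [-3.14, -0.0, 2.89]
force: [1.2, 0.1, -0.4]
width: 85.4
```

```bash
python3 go.py 562 -194 120 2.89
```

```text
t 1.35 pos [486.6  25.9 200.7] yaw [-3.14 -0.    2.89] F [ 1.2  0.1 -0.4] T [ 0.01 -0.03  0.  ] w 85.4 q7 1.22
slide [-127.8 -194.    81.1] turn -0.0
```

>>> play_rows:
  slide:
    - [-32,-48,10]
    - [-64,-97,30]
    - [-96,-146,55]
    - [-128,-194,81]
    - [-128,-194,81]
  turn: [0,0,0,0,0]
  fingers: [1,1,1,1,1]

```text
clock: 1.98
eef_pos: [560.7, -200.0, 117.4]
tool_rot: [-3.137, -0.003, 2.882]
force: [-0.9, 1.1, -0.1]
width: 85.5
```

```bash
python3 go.py 562 -194 36 2.89
python3 - <<'E'
from h import *
for n in('top','side'):
    p,d=vision.get_image(n); cv2.imwrite(f"pics/{n}1.png",p)
a=cv2.imread('pics/top1.png');b=cv2.imread('pics/side1.png')
up=lambda i,x,y,w,h:cv2.resize(i[y:y+h,x:x+w],(400,400),interpolation=cv2.INTER_CUBIC)
cv2.imwrite('pics/c1.png',cv2.convertScaleAbs(np.hstack([up(a,270,165,90,90),up(b,225,90,110,110)]),alpha=1.5))
E
```

```text
t 1.975 pos [ 560.7 -200.   117.4] yaw [-3.137e+00 -3.000e-03  2.882e+00] F [-0.9  1.1 -0.1] T [ 0.03 -0.05  0.  ] w 85.5 q7 1.61
slide [ 0.   6.6 81.4] turn -0.008
```

View pics/c1.png

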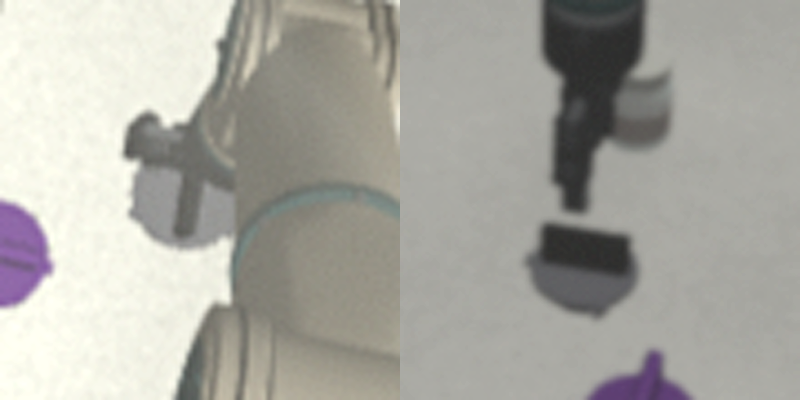

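>>> play_rows:
  slide:
    - [0,6.6,20]
    - [0,6.6,45]
    - [0,6.6,58]
    - [0,6.6,58]
  turn: [-0.008,-0.008,-0.008,-0.008]
  fingers: [1,1,1,1]

```text
clock: 2.58
eef_pos: [562.6, -186.7, 60.8]
tool_rot: [-3.141, -0.004, 2.898]
force: [-0.6, 0.1, 0.5]
width: 85.4
```

```bash
python3 go.py 562 -194 36 2.89
python3 - <<'E'
from h import *
p,d=vision.get_image('side'); np.save('pics/side2.npy',d)
b=cv2.resize(p[90:200,225:335],(600,600),interpolation=cv2.INTER_CUBIC)
cv2.imwrite('pics/c2.png',cv2.convertScaleAbs(b,alpha=1.8))
E
```

```text
t 2.575 pos [ 562.6 -186.7   60.8] yaw [-3.141 -0.004  2.898] F [-0.6  0.1  0.5] T [-0.05 -0.    0.03] w 85.4 q7 1.6
slide [-1.3 -7.2 24.8] turn 0.008
```

View pics/c2.png

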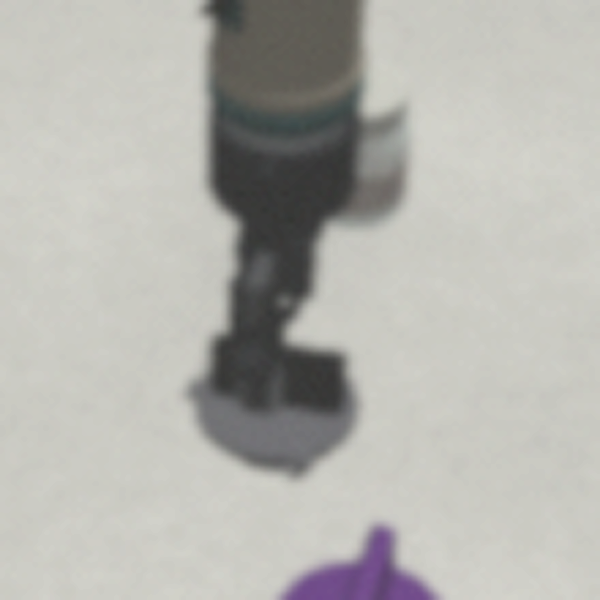

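>>> play_rows:
  slide:
    - [-1,-7,0]
    - [-1,-7,0]
    - [-1,-7,0]
  turn: [0.008,0.008,0.008]
  fingers: [1,1,1]

```text
clock: 3.0
eef_pos: [562.6, -194.6, 62.0]
tool_rot: [-3.14, -0.001, 2.889]
force: [-0.4, -0.1, -0.8]
width: 85.5
```

```bash
python3 go.py 562 -194 36 2.89
```

```text
t 3.0 pos [ 562.6 -194.6   62. ] yaw [-3.140e+00 -1.000e-03  2.889e+00] F [-0.4 -0.1 -0.8] T [-0.01 -0.02 -0.02] w 85.5 q7 1.61
slide [ 0.7  0.4 26. ] turn -0.001
```

>>> play_rows:
  slide:
    - [0,0,13]
    - [0,0,26]
    - [0,0,26]
    - [0,0,26]
  turn: [0,0,0,0]
  fingers: [1,1,1,0.5]

```text
clock: 3.5
eef_pos: [562.5, -194.5, 35.6]
tool_rot: [-3.14, -0.002, 2.889]
force: [0.8, 0.4, 0.2]
width: 69.6
```

```bash
python3 go.py 562 -194 36 2.89
```

```text
t 3.5 pos [ 562.5 -194.5   35.6] yaw [-3.140e+00 -2.000e-03  2.889e+00] F [0.8 0.4 0.2] T [-0.01  0.02  0.02] w 69.6 q7 1.61
slide [ 0.6  0.4 -0.4] turn -0.001
```

>>> play_rows:
  slide:
    - [0,0,0]
    - [0,0,0]
    - [0,0,0]
    - [0,0,0]
    - [0,0,0]
  turn: [0,0,0,0,0]
  fingers: [0.35,0.25,0.15,0,0]

```text
clock: 4.12
eef_pos: [562.6, -194.8, 35.9]
tool_rot: [-3.14, -0.001, 2.889]
force: [0.2, -0.6, 1.5]
width: 13.2
```

```bash
python3 go.py 562 -194 36 2.89
```

```text
t 4.125 pos [ 562.6 -194.8   35.9] yaw [-3.140e+00 -1.000e-03  2.889e+00] F [ 0.2 -0.6  1.5] T [-0.08  0.09 -0.04] w 13.2 q7 1.61
slide [ 0.8  0.6 -0.1] turn -0.001
```

Gripped at a width of 13.2. I'll lift and look.

>>> play_rows:
  slide:
    - [0,0,0]
    - [0,0,-30]
    - [0,0,-80]
    - [0,0,-130]
    - [0,0,-180]
  turn: [0,0,0,0,0]
  fingers: [0,0,0,0,0]

```text
clock: 4.75
eef_pos: [562.1, -194.1, 216.6]
tool_rot: [-3.141, -0.003, 2.889]
force: [0.9, -0.1, -3.4]
width: 13.3
```

```bash
python3 go.py 575 202 215 2.625
python3 - <<'E'
from h import *
p,d=vision.get_image('side'); np.save('pics/side3.npy',d); cv2.imwrite('pics/side3.png',p)
b=cv2.resize(p[60:200,200:340],(600,600),interpolation=cv2.INTER_CUBIC)
cv2.imwrite('pics/c3.png',cv2.convertScaleAbs(b,alpha=1.8))
E
```

```text
t 4.75 pos [ 562.1 -194.1  216.6] yaw [-3.141e+00 -3.000e-03  2.889e+00] F [ 0.9 -0.1 -3.4] T [-0.08 -0.16  0.03] w 13.3 q7 1.61
slide [ 86.5 386.8   1.5] turn 0.264
```

View pics/c3.png

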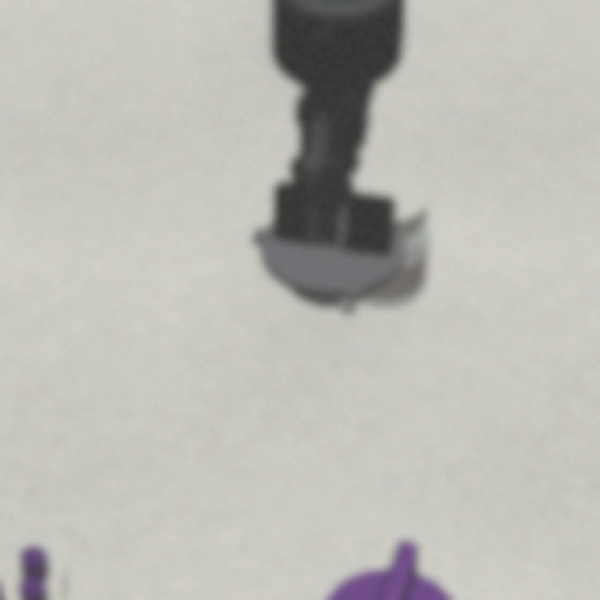

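The cap hangs level in the grip, with the bar at about (335,220) in the crop. Next it goes over the mouth.

>>> play_rows:
  slide:
    - [9,40,0]
    - [19,85,0]
    - [30,135,0]
    - [41,185,0]
    - [52,235,0]
  turn: [0.03,0.06,0.1,0.13,0.17]
  fingers: [0,0,0,0,0]

```text
clock: 5.42
eef_pos: [573.5, 46.9, 221.9]
tool_rot: [-3.141, 0.007, 2.718]
force: [0.1, 0.0, -3.7]
width: 12.9
```

```bash
python3 go.py 575 202 215 2.625
```

```text
t 5.425 pos [573.5  46.9 221.9] yaw [-3.141  0.007  2.718] F [ 0.1  0.  -3.7] T [ 0.01 -0.09 -0.02] w 12.9 q7 1.05
slide [ 62.5 142.    6.4] turn 0.093
```

>>> play_rows:
  slide:
    - [20,47,3]
    - [42,95,5]
    - [62.5,142,6]
    - [62.5,142,6]
    - [62.5,142,6]
  turn: [0.03,0.06,0.093,0.093,0.093]
  fingers: [0,0,0,0,0]

```text
clock: 6.05
eef_pos: [574.2, 201.4, 214.4]
tool_rot: [-3.139, 0.006, 2.625]
force: [-0.3, -1.0, -3.4]
width: 13.4
```

>>> play_rows:
  slide:
    - [0,0,0]
    - [0,0,0]
  turn: [0,0]
  fingers: [0,0]

```text
clock: 6.3
eef_pos: [574.3, 199.8, 214.2]
tool_rot: [-3.138, 0.006, 2.623]
force: [0.3, 1.0, -3.2]
width: 13.6
```

```bash
python3 go.py 575 202 180 2.625
python3 - <<'E'
from m import *
s=ctrl.read_state(); z=s['eef_pos'][2]; zf=z-35.7+28
o=[]
for n in('side','top'):
    p,d=vision.get_image(n); np.save(f'pics/{n}4.npy',d); cv2.imwrite(f'pics/{n}4.png',p)
    u,v=map(int,proj(n,[575,202,z-20])); o.append(cv2.resize(p[v-60:v+60,u-60:u+60],(400,400),interpolation=cv2.INTER_CUBIC))
    D=cloud(n,d); m=(d>0)&(abs(D[...,2]-zf)<5)&(np.hypot(D[...,0]-575,D[...,1]-202)<60); P=D[m]
    print(n,'flange pts',m.sum(),P.mean(0) if m.any() else '', P.min(0),P.max(0))
cv2.imwrite('pics/c4.png',cv2.convertScaleAbs(np.hstack(o),alpha=1.7))
E
```

```text
t 6.3 pos [574.3 199.8 214.2] yaw [-3.138  0.006  2.623] F [ 0.3  1.  -3.2] T [-0.01 -0.05 -0.08] w 13.6 q7 0.72
slide [ 0.6  2.4 34.2] turn -0.002
side flange pts 749 [576.00195934 215.98021839 205.8664878 ] [527.84881222 160.65505854 201.62749704] [619.65409572 252.26900185 211.3036609 ]
top flange pts 98 [574.73309055 172.99462357 207.2214076 ] [530.63710131 154.89843488 202.22948099] [620.00698087 188.43752746 211.35187909]
```

View pics/c4.png

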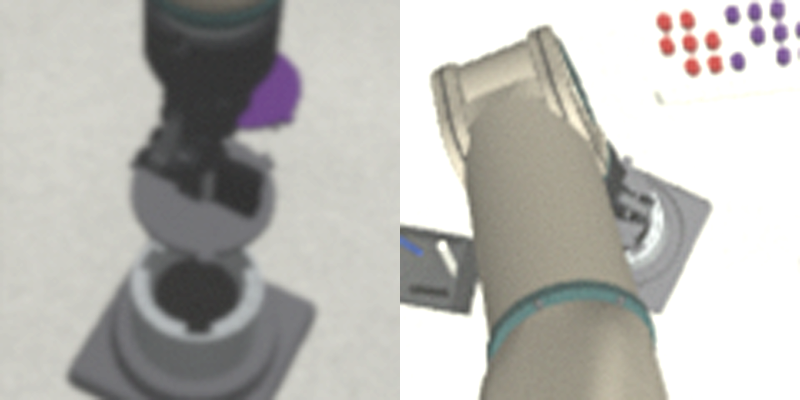

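Run:
```python
from m import *
im=cv2.imread('pics/side4.png'); zf=214.2-35.7+28
c=np.array([575.,201.])
for _ in range(6): c,r,k=circ(edge('side',im,c,zf,40,52))
print(c,r,k)
cv2.imwrite('pics/u4.png',cv2.convertScaleAbs(cv2.resize(unwrap('side',im,c,zf-3,36,58),(720,220)),alpha=1.8))
```

```text
[574.82500787 201.75844861] 46.093795702819456 69
```

View pics/u4.png

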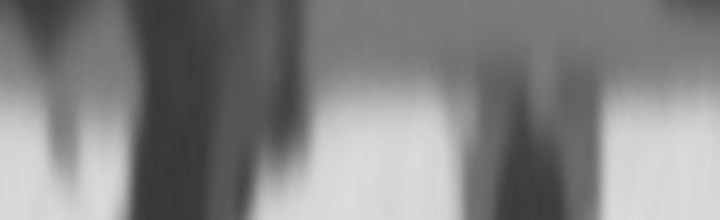

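The ears at 91° and -147.5° line up with the gaps at 90.5° and -148.5°. Lowering to just above the lugs, shifted slightly.

```bash
python3 go.py 575 201.3 142 2.62
```

```text
t 6.4 pos [574.4 200.5 214.4] yaw [-3.139  0.006  2.624] F [-0.5 -0.2 -3.6] T [-0.03 -0.03  0.01] w 13.2 q7 0.72
slide [ 0.3  1.2 72.4] turn 0.004
```

>>> play_rows:
  slide:
    - [0,1,25]
    - [0,1,50]
    - [0,1,72]
    - [0,1,72]
    - [0,1,72]
  turn: [0,0,0,0,0]
  fingers: [0,0,0,0,0]

```text
clock: 7.02
eef_pos: [575.9, 201.0, 143.3]
tool_rot: [-3.14, 0.007, 2.623]
force: [0.7, 0.8, -3.0]
width: 13.4
```

```bash
python3 go.py 575 201.3 125 2.62;  python3 - <<'E'
from m import *
im,d=vision.get_image('side'); cv2.imwrite('pics/side5.png',im); s=ctrl.read_state();z=s['eef_pos'][2];zf=z-35.7+28
c=np.array([575.,201.])
for _ in range(6): c,r,k=circ(edge('side',im,c,zf,40,52))
print(s['eef_pos'],c,r,k)
u,v=map(int,proj('side',[575,202,z-20]));cv2.imwrite('pics/c5.png',cv2.convertScaleAbs(cv2.resize(im[v-60:v+60,u-60:u+60],(600,600),interpolation=cv2.INTER_CUBIC),alpha=1.7))
E
```

```text
t 7.025 pos [575.9 201.  143.3] yaw [-3.14   0.007  2.623] F [ 0.7  0.8 -3. ] T [0.01 0.02 0.03] w 13.4 q7 0.72
slide [ 1.1 -0.2 18.3] turn 0.003
[576.08447215 201.14461856 143.59830103] [576.66126826 204.55017332] 45.65421471189992 55
```

View pics/c5.png

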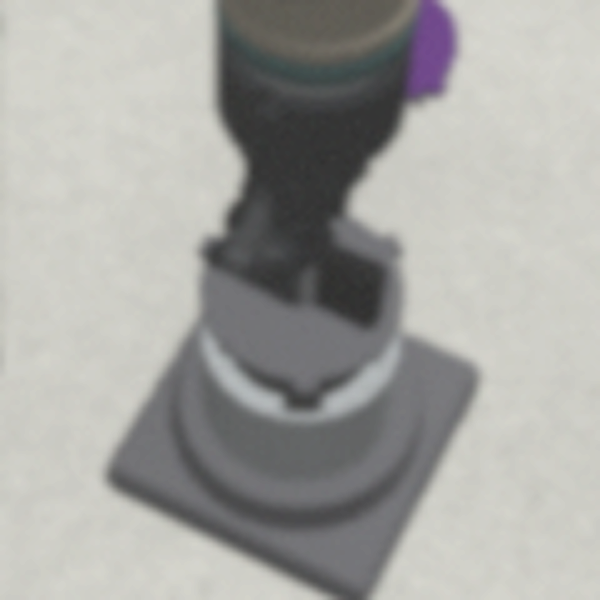

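>>> play_rows:
  slide:
    - [0.7,0,5]
    - [0.7,0,9]
    - [0.7,0,13]
    - [0.7,0,13]
  turn: [0,0,0,0]
  fingers: [0,0,0,0]

```text
clock: 7.58
eef_pos: [575.3, 201.3, 130.2]
tool_rot: [-3.14, 0.007, 2.624]
force: [1.5, 0.3, -2.2]
width: 13.5
```

```bash
python3 go.py 575.2 201.5 122 2.62
```

```text
t 7.575 pos [575.3 201.3 130.2] yaw [-3.14   0.007  2.624] F [ 1.5  0.3 -2.2] T [ 0.04 -0.02  0.03] w 13.5 q7 0.72
slide [0.2 0.2 8.2] turn 0.004
```

No contact at 130, so the lugs are going into the gaps. Continuing in small steps.

>>> play_rows:
  slide:
    - [0,0,3]
    - [0,0,6]
    - [0,0,9]
    - [0,0,9]
  turn: [0,0,0,0]
  fingers: [0,0,0,0]

```text
clock: 8.07
eef_pos: [575.0, 201.2, 120.8]
tool_rot: [-3.139, 0.006, 2.624]
force: [0.1, -0.7, -4.2]
width: 12.8
```

```bash
python3 go.py 575.2 201.5 117 2.62
```

```text
t 8.075 pos [575.  201.2 120.8] yaw [-3.139  0.006  2.624] F [ 0.1 -0.7 -4.2] T [ 0.03 -0.01 -0.03] w 12.8 q7 0.72
slide [0.1 0.4 3.8] turn 0.004
```

>>> play_rows:
  slide:
    - [0,0,2]
    - [0,0,4]
    - [0,0,5.5]
    - [0,0,5.5]
    - [0,0,5.5]
  turn: [0,0,0,0,0]
  fingers: [0,0,0,0,0]

```text
clock: 8.7
eef_pos: [575.4, 201.3, 115.8]
tool_rot: [-3.14, 0.007, 2.624]
force: [-0.6, -0.8, 5.4]
width: 12.9
```

```bash
python3 go.py 575.2 201.5 115.2 2.62
```

```text
t 8.7 pos [575.4 201.3 115.8] yaw [-3.14   0.007  2.624] F [-0.6 -0.8  5.4] T [-0.06  0.33  0.01] w 12.9 q7 0.72
slide [0.3 0.1 0.6] turn 0.004
```

Seal felt: about 9 N net, which matches about 3.3 mm of travel. I'll press slightly more and start turning clockwise (positive about the tool z).

>>> play_rows:
  slide:
    - [0,0,1]
    - [0,0,1]
    - [0,0,1]
    - [0,0,1]
    - [0,0,1]
  turn: [0,0.05,0.1,0.15,0.15]
  fingers: [0,0,0,0,0]

```text
clock: 9.32
eef_pos: [575.3, 201.1, 115.1]
tool_rot: [-3.141, 0.007, 2.473]
force: [-1.0, -1.1, 5.2]
width: 13.2
```

```bash
python3 go.py 575.2 201.5 114.5 1.64
```

```text
t 9.325 pos [575.3 201.1 115.1] yaw [-3.141  0.007  2.473] F [-1.  -1.1  5.2] T [-0.12  0.54  0.01] w 13.2 q7 0.61
slide [0.4 0.3 0.6] turn 0.833
```

>>> play_rows:
  slide:
    - [0.3,0.2,0.4]
    - [0.3,0.2,0.4]
    - [0.3,0.2,0.4]
    - [0.3,0.2,0.5]
    - [0.3,0.2,0.5]
  turn: [0.06,0.12,0.18,0.24,0.26]
  fingers: [0,0,0,0,0]

```text
clock: 9.95
eef_pos: [575.0, 201.1, 114.9]
tool_rot: [3.141, 0.007, 2.212]
force: [-1.5, -0.2, 5.8]
width: 13.7
```

```bash
python3 go.py 575.2 201.5 114.2 1.64
```

```text
t 9.95 pos [575.  201.1 114.9] yaw [3.141 0.007 2.212] F [-1.5 -0.2  5.8] T [-0.19  0.56  0.07] w 13.7 q7 0.42
slide [0.2 0.5 0.7] turn 0.572
```

>>> play_rows:
  slide:
    - [0.2,0.3,0.4]
    - [0.2,0.3,0.4]
    - [0.2,0.3,0.4]
    - [0.2,0.3,0.5]
    - [0.2,0.3,0.6]
  turn: [0.06,0.12,0.18,0.22,0.24]
  fingers: [0,0,0,0,0]

```text
clock: 10.58
eef_pos: [574.8, 201.2, 114.7]
tool_rot: [3.14, 0.007, 1.972]
force: [-3.2, -1.0, 6.0]
width: 12.9
```

```bash
python3 go.py 575.2 201.5 114 1.64
```

```text
t 10.575 pos [574.8 201.2 114.7] yaw [3.14  0.007 1.972] F [-3.2 -1.   6. ] T [-0.15  0.62  0.08] w 12.9 q7 0.25
slide [0.1 0.4 0.7] turn 0.332
```

>>> play_rows:
  slide:
    - [0,-0.3,0.4]
    - [0,-0.5,0.6]
    - [0,-0.5,0.8]
    - [0,-0.5,0.9]
  turn: [0.06,0.12,0.17,0.19]
  fingers: [0,0,0,0]

```text
clock: 11.08
eef_pos: [574.6, 201.1, 114.2]
tool_rot: [3.138, 0.007, 1.781]
force: [-1.9, -0.9, 6.5]
width: 12.9
```

```bash
python3 go.py 575.2 201.5 113.7 1.64
```

```text
t 11.075 pos [574.6 201.1 114.2] yaw [3.138 0.007 1.781] F [-1.9 -0.9  6.5] T [-0.05  0.44  0.11] w 12.9 q7 0.1
slide [0.2 0.7 0.5] turn 0.141
```

>>> play_rows:
  slide:
    - [0,-0.2,0.3]
    - [0,-0.2,0.5]
    - [0,-0.2,0.6]
    - [0,-0.2,0.6]
  turn: [0.04,0.08,0.12,0.12]
  fingers: [0,0,0,0]

```text
clock: 11.58
eef_pos: [574.7, 200.9, 114.0]
tool_rot: [3.137, 0.007, 1.661]
force: [-0.8, -1.0, 5.5]
width: 12.9
```

```bash
python3 go.py 575.2 201.5 113.7 1.64
```

```text
t 11.575 pos [574.7 200.9 114. ] yaw [3.137 0.007 1.661] F [-0.8 -1.   5.5] T [0.17 0.39 0.19] w 12.9 q7 0.02
slide [0.6 0.5 0.3] turn 0.021
```

>>> play_rows:
  slide:
    - [0,0,0.3]
    - [0,0,0.3]
    - [0,0,0.3]
  turn: [0.02,0.04,0.04]
  fingers: [0,0,0]

```text
clock: 11.95
eef_pos: [574.8, 200.8, 113.9]
tool_rot: [3.136, 0.007, 1.621]
force: [-1.0, -1.6, 6.1]
width: 13.3
```

```bash
python3 go.py 575.2 201.5 113.7 1.64
```

```text
t 11.95 pos [574.8 200.8 113.9] yaw [3.136 0.007 1.621] F [-1.  -1.6  6.1] T [0.19 0.48 0.45] w 13.3 q7 -0.01
slide [0.7 0.4 0.2] turn -0.019
```

>>> play_rows:
  slide:
    - [0,0,0.2]
    - [0,0,0.2]
    - [0,0,0.2]
  turn: [0.015,0.03,0.03]
  fingers: [0,0,0]

```text
clock: 12.32
eef_pos: [574.8, 200.7, 113.9]
tool_rot: [3.136, 0.007, 1.593]
force: [-0.3, -2.5, 5.6]
width: 13.3
```

```bash
python3 go.py 575.2 201.5 113.7 1.6
```

```text
t 12.325 pos [574.8 200.7 113.9] yaw [3.136 0.007 1.593] F [-0.3 -2.5  5.6] T [0.22 0.59 0.78] w 13.3 q7 -0.03
slide [0.8 0.4 0.2] turn -0.007
```

>>> play_rows:
  slide:
    - [0,0,0.1]
    - [0,0,0.1]
    - [0,0,0.1]
  turn: [0.012,0.022,0.022]
  fingers: [0,0,0]

```text
clock: 12.7
eef_pos: [574.8, 200.7, 113.9]
tool_rot: [3.136, 0.007, 1.572]
force: [-0.0, -2.4, 5.1]
width: 12.9
```

```bash
python3 go.py 575.2 201.5 113.7 1.6
```

```text
t 12.7 pos [574.8 200.7 113.9] yaw [3.136 0.007 1.572] F [-0.  -2.4  5.1] T [0.18 0.6  1.  ] w 12.9 q7 -0.05
slide [0.8 0.4 0.2] turn -0.028
```

Tight at 1.0 N m. Releasing.

>>> play_rows:
  slide:
    - [0,0,0]
    - [0,0,0]
    - [0,0,0]
    - [0,0,0]
  turn: [-0.005,-0.005,-0.005,-0.005]
  fingers: [0.3,0.6,0.6,0.6]

```text
clock: 13.2
eef_pos: [574.8, 200.7, 113.7]
tool_rot: [3.136, 0.007, 1.577]
force: [0.6, 0.3, 0.1]
width: 51.2
```

```bash
python3 go.py 575.2 201.5 230 1.6
```

```text
t 13.2 pos [574.8 200.7 113.7] yaw [3.136 0.007 1.577] F [0.6 0.3 0.1] T [-0.01  0.02 -0.03] w 51.2 q7 -0.05
slide [-1.000e-01  1.100e+00 -1.163e+02] turn -0.023
```

>>> play_rows:
  slide:
    - [0,0,-15]
    - [0,0,-40]
    - [0,0,-90]
    - [0,0,-140]
    - [0,0,-170]
  turn: [0,0,0,0,0]
  fingers: [0.6,0.6,0.6,0.6,0.6]

```text
clock: 13.82
eef_pos: [574.9, 201.9, 287.8]
tool_rot: [3.131, 0.006, 1.577]
force: [-0.3, 0.1, -0.7]
width: 51.0
```

>>> play_rows:
  slide:
    - [-50,0,0]
    - [-100,0,0]
    - [-150,0,0]
    - [-200,0,0]
    - [-200,0,0]
  turn: [0,0,0,0,0]
  fingers: [0.6,0.6,0.6,0.6,0.6]

```text
clock: 14.45
eef_pos: [575.8, -4.2, 290.7]
tool_rot: [3.129, 0.008, 1.567]
force: [-0.0, -0.2, -0.2]
width: 51.3
```

```bash
python3 go.py 575.2 201.5 230 1.6
python3 - <<'E'
from m import *
o=[]
for n in('side','top'):
    im,d=vision.get_image(n); cv2.imwrite(f'pics/{n}6.png',im); D=cloud(n,d)
    c=np.array([575.,202.])
    for _ in range(6): c,r,k=circ(edge(n,im,c,106,41,52))
    print(n,'flange circle',c,r,k)
    q=np.hypot(D[...,0]-575,D[...,1]-202)
    m=(d>0)&(q<42)&(abs(D[...,2]-106)<8); P=D[m]
    A=np.c_[P[:,:2]-[575,202],np.ones(len(P))]; print(' flange plane',np.linalg.lstsq(A,P[:,2],rcond=None)[0],m.sum())
    m=(d>0)&(q<45)&(abs(D[...,2]-146)<8); print(' bar top',D[m].mean(0),m.sum())
    u,v=map(int,proj(n,[575,202,110])); h=60 if n=='side' else 45
    o.append(cv2.resize(im[v-h:v+h,u-h:u+h],(400,400),interpolation=cv2.INTER_CUBIC))
cv2.imwrite('pics/c6.png',cv2.convertScaleAbs(np.hstack(o),alpha=1.7))
E
```

```text
t 14.45 pos [575.8  -4.2 290.7] yaw [3.129 0.008 1.567] F [-0.  -0.2 -0.2] T [ 0.02 -0.03  0.03] w 51.3 q7 0.2
slide [206.2  -2.   59. ] turn -0.033
side flange circle [575.86623012 201.50292527] 44.71494188596706 94
 flange plane [8.03767452e-04 4.10703518e-03 1.05644995e+02] 734
 bar top [575.23427025 205.85703274 144.68132223] 193
top flange circle [572.81725723 205.37177102] 47.69447491534022 76
 flange plane [ 1.11264272e-02 -4.72424847e-03  1.06556594e+02] 326
 bar top [575.49712181 201.75039431 145.31321765] 95
```

View pics/c6.png

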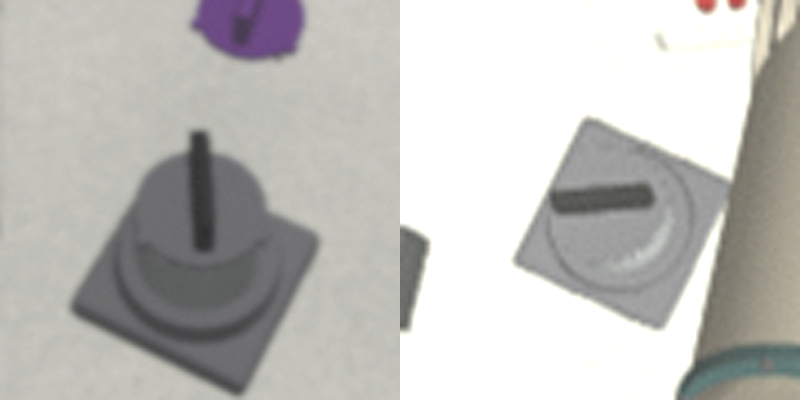

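The cap sits level. Its flange top is at about 106, which means it is down on the rim, and the bar top is at about 145 (146 expected). Everything around it looks undisturbed, so I'm handing in.

>>> play_rows:
  slide:
    - [0,0,0]
    - [0,0,0]
  turn: [0,0]
  fingers: [0.6,0.6]

```text
clock: 14.8
eef_pos: [576.2, 3.0, 290.0]
tool_rot: [3.13, 0.005, 1.577]
force: [-0.1, -0.1, -0.3]
width: 51.0
```

```bash
python3 -c "
from cell import ctrl
print(ctrl.finish_job())"
```

```text
the job is handed in; nothing more can be done
None
```

I locked the grey cap in the bucket, let go and moved the arm clear. The job was handed in at about 14.8 s, and no verdict was reported.

I gripped the cap by its bar and lowered its lugs through the gaps at about -29.5° without contact. I then pressed the seal with about 9 N and turned clockwise about 1.05 rad, until the wrist torque read 1.0 N m.

- **Seating:** after release, the flange top was at about 106 mm (106 expected with the flange on the rim). Its tilt was 0.004 rad in the side view and 0.012 in the top view. Seal travel was not read directly.
- **Centring:** the two camera views disagree by a few millimetres. The side view puts the flange centre at (576, 201.5). The top view gives (573, 205), but its fitted radius was 47.7 mm instead of 46, so I don't trust it. The bar top came out at (575, 206) in the side view and (575.5, 202) in the top view, against a mouth centre of about (575, 202).
- **Surroundings:** I checked these only by eye in the last crops, which show just part of the rack and basket and not the jar. No unexpected wrist forces appeared during the moves.

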